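Wind the tile press up to its head with the loose crank

TASK

Fit the loose crank fully down on the upright square shaft of the tile press, then wind it clockwise to raise the tile until it bears firmly against the sprung steel press head above it (about 80 N); stop there by feel, without forcing it. Let go and leave the crank seated on the shaft, and do not touch the tile or the head, or disturb the other things on the bench.

Things in the scene. Friction and masses are not known exactly. Their poses are not given: they have to be found in the camera images.
- hub_center (a point): Centre of the hub of the loose crank, 22.5 mm above its underside; axes as crank. Dark steel hub 38 x 38 mm, 45 mm tall, sides parallel to x and y, four faces free above the lowest 12 mm. A square socket 16 mm wide goes right through it along z, sides parallel to x and y
- grip_center (a point): Centre of the crank's grip, 75 mm along +x from the hub's axis, 48.5 mm above the hub's underside: an upright wooden sleeve, 24 mm diameter, from 13.5 to 83.5 mm above the hub's underside. It spins freely on its pin, so a gripper may keep its heading while it leads the grip round
- hub_bottom (a point): Middle of the hub's underside, the mouth of the socket; axes as crank
- crank: The whole loose crank, 0.45 kg, lying flat on the bench with its socket upright; origin in the middle of the hub's underside, z up. A flat arm, 20 mm wide, 12 mm thick, level with the hub's underside, runs along +x to the grip; a stub 12 mm thick reaches 46 mm along -x
- shaft_foot (a point): Shoulder at the foot of the press's upright steel shaft, on its axis, 55 mm above the bench: the hub's underside rests here when fully down. Above it the shaft is 14 mm square (1 mm play all round), 24 mm high, then a tapered nose 14 to 8 mm diameter, 5 mm high. Its sides are parallel to x and y, which turn with it; the crank fits in any of four quarter turns
- shaft (a joint): Turn of the shaft in rad, 0 at the start; grows clockwise seen from above, raising the lift 12 mm a turn. Friction of 0.45 N m holds it where it is left: winding takes 4 to 6 N at the grip. Once the tile meets the head, each further 50 N between them adds about 1.3 N at the grip, and takes about 20 degrees more turn
- press: Grey press, origin on the bench under the shaft. Base plate 200 mm (x) by 440 mm (y from -70 to 370), 18 mm thick; gearbox 110 x 110 mm round the shaft, 50 mm high; lift and tile centred at y = 210; column at y = 340; overarm from y = 212 to 362, 70 mm wide, top 188 mm above the bench; head stem up to 240 mm
- tile: The grey cement tile, 150 x 150 x 16 mm, loose on the press's steel lift platform; origin in the middle of its underside
- tile_top (a point): Centre of the tile's upper face
- press_head: Mount of the press head; origin on the head's axis, 12 mm above the tile's top at the start. The head is a steel plate 110 x 110 x 14 mm on a stem under the overarm, with a stiff spring (80 N per mm) behind the plate. Its stem is set anew each time: its underside is 8 to 16 mm above the tile at the start, not measured here. Bearing firmly means about 80 N (30 to 150 N will do), the spring 1 mm in
- wrench: open-ended spanner, 160 mm, lying on the bench; a bystander
- pigment_cup: clay-coloured cup, 75 mm tall; a bystander
- oil_bottle: white bottle, 150 mm tall; a bystander
- brush: flat brush, 170 mm, lying on the bench; a bystander
- loose_tile: red clay tile 100 x 100 x 14 mm lying on the bench; a bystander
- mallet: hammer, 240 mm, lying on the bench; a bystander
There are look-alikes about, which are no part of the job. Of the things shaped like the crank, the dark steel one is meant.

How it is judged:
On the way, in this order (a step that is already met when the one before it is completed fails the run):
1. the crank is fully down on the shaft while the tile is still clear of the head (z of hub_bottom in the frame of shaft_foot below 0.003 m and distance between hub_bottom and shaft_foot below 0.005 m and contact force between tile and press_head below 0.5 N), for 0.2 s.
2. the tile is wound up, by the crank on the shaft, until it bears on the head (z of hub_bottom in the frame of shaft_foot below 0.003 m and distance between hub_bottom and shaft_foot below 0.005 m and contact force between tile and press_head above 30 N and value of joint shaft above 3 rad), for 0.2 s.
At the end, for the whole second after the job is handed in: The tile bears on the press head with 30 to 150 N, within 20 mm of its middle; the crank is left at rest, fully down on the shaft (hub within 3 mm of the shoulder in height, 5 mm in all) (z of hub_bottom in the frame of shaft_foot below 0.003 m and distance between hub_bottom and shaft_foot below 0.005 m and contact force between tile and press_head between 30 and 150 N and linear speed of crank below 0.02 m/s and horizontal distance between tile_top and press_head below 0.02 m); the robot touches nothing.
It fails at once if the tile is forced against the head (over 220 N) (contact force between tile and press_head above 220 N).
It fails at once if the robot touches the tile (contact force between any of the fingers, the arm and tile above 0.5 N).
It fails at once if the robot touches the press head (contact force between any of the fingers, the arm and press_head above 2 N).
It fails at once if a bystander is pushed more than 30 mm (distance of any of wrench, pigment_cup, oil_bottle, brush, loose_tile, mallet from where it was at the start of the episode above 0.03 m).
It also fails if it takes over 72 s, if anything falls off the work surface, if the arm or the gripper's body presses on something with over 40 N, if the wrist force passes 120 N, or if a joint passes its speed limit or range.

ROBOT

A 7-joint arm with a two-finger parallel gripper is mounted at the origin on the work surface. World frame = base frame: x ahead of the robot, y to its left, z up, the work surface at z = 0. Lengths are in m, angles in rad, forces in N, time in s.
With the tool pointing down it reaches from about 0.425 to 0.925 m from the base axis. Payload 6.8 kg.
Tool frame: the origin (TCP) lies at the very end of the fingers, on their centre line; the grasp point (between the pads) lies bot.hold_point_z behind it (bot.hold_point_z is the distance from the TCP to the grasp point, in m); x points along the fingers, z is the direction in which the jaws open and shut, and the axes are right-handed (so a half turn about x gives the same grasp; the last joint's range is limited). The gripper opens to 85 mm and grips with 20 to 120 N. Pads are 22 mm wide; open, the fingers measure 114 mm over their backs; the gripper's body (76 mm by 85 mm) begins 54 mm behind the grasp point. The pads swing forward as they close: fully open they stand 13 mm farther back than shut.
Start: joints at [1.088, 0.477, 0.022, 1.555, -0.011, 1.109, -0.083], TCP at [0.247, -0.628, 0.231] pointing down, gripper open.
Joint ranges: [-2.96, 2.96], [-0.34, 2.1], [-1.41, 1.46], [0.24, 2.44], [-1.37, 4.51], [0.17, 1.92], [-2.96, 2.96]. Speed limits (rad/s): [2.39, 2.39, 3.14, 3.14, 3.14, 3.14, 3.14].

INTERFACE

Orientations are given as a unit quaternion [w, x, y, z].
In Python, from station import bot gives the robot as it stands.
- The arm moves only by the tool drive_tool, never from a script. Its arguments are lists of equal length, an entry for each row: "slide": the shift along the world's x, y, z in mm, a list of three; "turn": the turn, a rotation vector about the world's x, y, z in rad, a list of three; "gripper": the opening, from 0 (shut) to 1 (fully open). A call has 1 to 10 rows; each row is the pose to reach, as a shift and turn from the pose measured when the call began; what a row does not reach only later rows make up. A row lasts 1/10 s, in which the tool goes at most 50 mm and 8.59 degrees, less where a joint would pass 70% of its speed; a pose out of reach is approached as far as the arm can. A call with a gripper value outside its range is refused whole. The fingers move at their own pace and stop on an object; "squeeze" is the grip in N (left out, the last holds). Time passes only in rows, so rows that repeat a pose let the fingers close. It gives the time, the measured TCP pose, the force and the opening at its end, in the units of the state.
- bot.get_obs(): the state, without advancing time (a new reading comes with each control period).
- bot.read_camera(name): name is "scene" or "top"; returns a dict with "color" (420x560x3 uint8, red, green, blue), "fovy" (degrees; the focal length in pixels is half the picture's height over the tangent of half this angle, whatever the lens; pixels are square), "cx", "cy" (the principal point, pixels), "dist_coeffs" ([k1, k2, p1, p2, k3] as OpenCV has them; the pictures are not rectified), "R" (3x3) and "t" (3): a world point X has camera coordinates R X + t. Camera axes: x right, y down, z forward; pixel columns grow to the right and rows downward; lengths in m; the calibration is good to about 2 mm. A picture is of the moment at which its call begins. There is no depth.
- bot.hand_in(): hands the job in, once; it reports no verdict.
The state is a dict: "t": time; "q": joint angles; "joint_vel": joint speeds; "joint_torque": joint torques, N m; "eef_pos": TCP position; "tool_rot": TCP orientation; "contact_force": force on the tool from outside, world axes, zero at the start; "torque": the same for the moment, N m; "gripper_width": opening from 0.0 (shut) to 1.0 (fully open).
Only numpy, scipy, OpenCV 4.12 (cv2) and the standard library are available. Lean on these libraries where they do the work, as an engineer would, in place of code of your own. Each camera call takes 0.05 s, during which the arm holds its last target.

## Working session

There is one attempt and no reset: what is moved stays moved. The work goes in short steps, Python scripts to look and compute and a tool call to move; the robot and the scene stay as the last step left them, time stands still between calls to the robot, and variables do not carry over. Pictures are saved under pics/ and viewed, and the job is handed in when it is done.

Besides the shell and the picture viewer there is one more tool, called after ">>>" as a command line: name --argument value ..., lists and objects as JSON in quotes. drive_tool: Moves the arm, as the interface text tells. Its arguments: {"type":"object","properties":{"slide":{"type":"array"},"turn":{"type":"array"},"gripper":{"type":"array"},"squeeze":{"type":"number"}},"required":["slide","turn","gripper"]}

```bash
ls; mkdir -p pics; python3 - <<'E'
from station import bot
import cv2
o=bot.get_obs(); print(o); print(bot.hold_point_z)
for n in("scene","top"):
    c=bot.read_camera(n); cv2.imwrite(f"pics/{n}0.png",c["color"][:,:,::-1])
    print({k:v for k,v in c.items() if k!="color"})
E
```

```text
pics
{'t': 0.0, 'q': array([ 1.08789799,  0.47780113,  0.02236358,  1.55644902, -0.01149832,
        1.1092866 , -0.08309552]), 'joint_vel': array([-0.00148607, -0.00051438,  0.00030281, -0.00088304, -0.00139493,
       -0.00053457, -0.0007566 ]), 'joint_torque': array([-1.70664640e-03, -5.96440065e+01,  1.60794385e+00, -2.81187469e+01,
        1.26394123e-02,  9.33362375e-03,  3.44274497e-05]), 'eef_pos': array([ 0.24686477, -0.62760756,  0.23032651]), 'tool_rot': array([ 0.58384096,  0.39840923,  0.58495715, -0.397775  ]), 'contact_force': array([-0.27888061, -0.02465014,  0.34457023]), 'torque': array([-0.04252218,  0.02071238, -0.01951168]), 'gripper_width': 0.9998798721687945}
0.0187
{'fovy': 54.613513548411284, 'cx': 285.48621623588537, 'cy': 210.8379894142955, 'dist_coeffs': array([0.02390256, 0.        , 0.        , 0.        , 0.        ]), 'R': array([[ 0.82947844,  0.55853468,  0.00212753],
       [ 0.37534771, -0.55459906, -0.74265334],
       [-0.41361772,  0.6168135 , -0.66967267]]), 't': array([-0.44823302, -0.13068239,  1.44505901])}
{'fovy': 45.58741987927851, 'cx': 273.3848063813087, 'cy': 203.81898339696934, 'dist_coeffs': array([-0.18093427,  0.        ,  0.        ,  0.        ,  0.        ]), 'R': array([[ 2.14254047e-02, -9.99770104e-01, -8.31650752e-04],
       [-9.81078685e-01, -2.08647268e-02, -1.92481886e-01],
       [ 1.92420283e-01,  4.93991713e-03, -9.81300174e-01]]), 't': array([0.02633287, 0.53928424, 1.5377675 ])}
```

View pics/scene0.png

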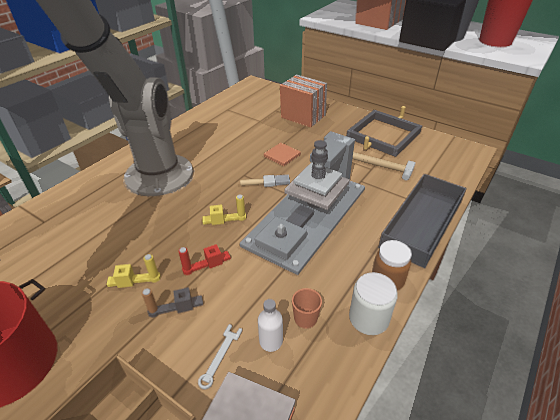

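View pics/top0.png

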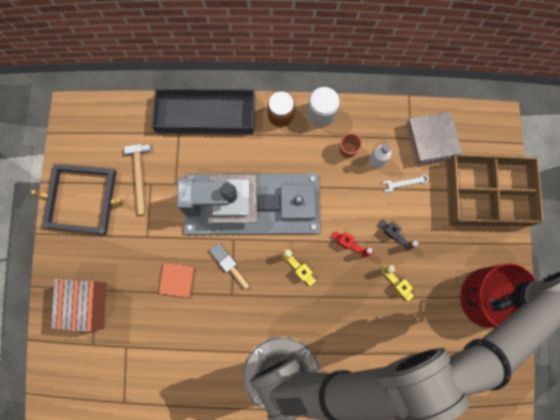

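The dark crank lies at about (392,232) in the top view and (183,300) in the scene view. The press shaft is at (298,200) and (281,230). I'll zoom in for pixel-level measurement.

```bash
cat > h.py <<'E'
import numpy as np, cv2
from station import bot
class Cam:
    def __init__(s,n):
        c=bot.read_camera(n); s.img=c["color"][:,:,::-1].copy(); h=s.img.shape[0]
        f=h/2/np.tan(np.radians(c["fovy"]/2)); s.K=np.array([[f,0,c["cx"]],[0,f,c["cy"]],[0,0,1.]])
        s.d=np.array(c["dist_coeffs"],float); s.R=c["R"]; s.t=c["t"]
    def ray(s,u,v):
        p=cv2.undistortPoints(np.array([[[u,v]]],float),s.K,s.d)[0,0]
        return -s.R.T@s.t, s.R.T@np.array([p[0],p[1],1.])
    def plane(s,u,v,z):
        o,d=s.ray(u,v); return o+d*(z-o[2])/d[2]
    def proj(s,X):
        return cv2.projectPoints(np.array(X,float).reshape(-1,1,3),cv2.Rodrigues(s.R)[0],s.t,s.K,s.d)[0][:,0]
def tri(a,pa,b,pb):
    o1,d1=a.ray(*pa);o2,d2=b.ray(*pb)
    s=np.linalg.lstsq(np.c_[d1,-d2],o2-o1,rcond=None)[0]
    p,q=o1+d1*s[0],o2+d2*s[1]; return (p+q)/2,np.linalg.norm(p-q)
def crop(img,u0,v0,u1,v1,k,name):
    c=cv2.resize(img[v0:v1,u0:u1],None,fx=k,fy=k,interpolation=cv2.INTER_CUBIC)
    for u in range(-(-u0//10)*10,u1,10): cv2.putText(c,str(u),((u-u0)*k,8),0,.3,(0,255,255),1); cv2.line(c,((u-u0)*k,10),((u-u0)*k,16),(0,255,255),1)
    for v in range(-(-v0//10)*10,v1,10): cv2.putText(c,str(v),(0,(v-v0)*k+4),0,.3,(0,255,255),1); cv2.line(c,(20,(v-v0)*k),(26,(v-v0)*k),(0,255,255),1)
    cv2.imwrite("pics/"+name,c)
E
python3 - <<'E'
from h import *
a=Cam("scene");b=Cam("top")
crop(a.img,135,280,215,330,9,"a1.png");crop(a.img,235,205,325,275,8,"a2.png")
crop(b.img,370,210,430,260,11,"b1.png");crop(b.img,260,165,330,240,8,"b2.png")
import cv2,numpy as np
def pad(i,h,w):
    o=np.zeros((h,w,3),np.uint8);o[:i.shape[0],:i.shape[1]]=i;return o
for n in "12":
    A,B=cv2.imread(f"pics/a{n}.png"),cv2.imread(f"pics/b{n}.png")
    print(A.shape,B.shape)
E
```

```text
(450, 720, 3) (550, 660, 3)
(560, 720, 3) (600, 560, 3)
```

View pics/a1.png

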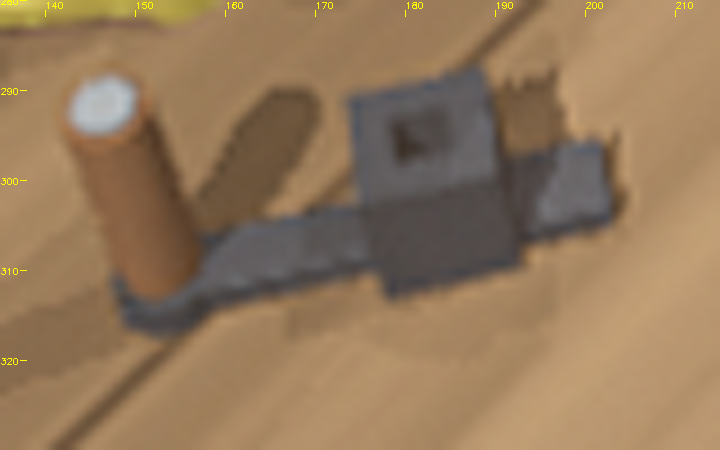

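View pics/b1.png

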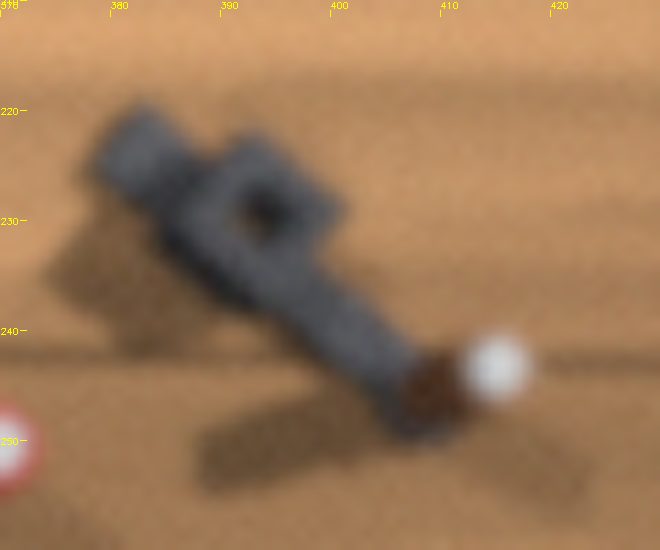

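View pics/a2.png

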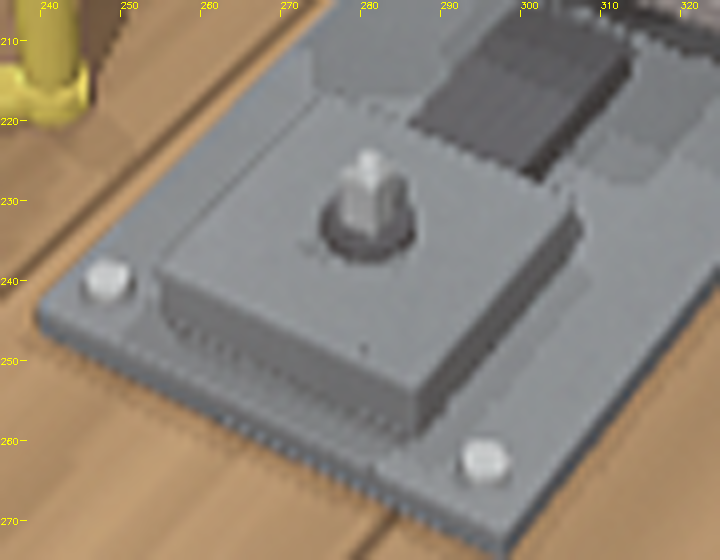

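View pics/b2.png

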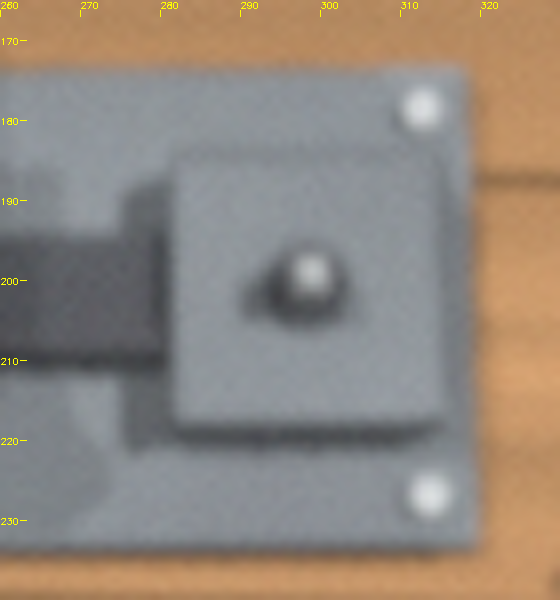

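```bash
python3 - <<'E'
from h import *
np.set_printoptions(precision=4,suppress=True)
a=Cam("scene");b=Cam("top")
print("griptop",tri(a,(145.7,291.3),b,(415,243.3)), a.plane(145.7,291.3,.0855),b.plane(415,243.3,.0855))
print("hub", tri(a,(181.8,294.8),b,(394,229)),a.plane(181.8,294.8,.045),b.plane(394,229,.045))
print("tip", tri(a,(281,224.5),b,(298.8,199)),a.plane(281,224.5,.084),b.plane(298.8,199,.084))
# gearbox top corners (z .05)
for n,z,pa in (("gb",.05,[(255.5,239),(286.5,253.5),(306,231),(275,217)]),):
    P=[a.plane(*p,z) for p in pa];print("gb scene",np.array(P),np.mean(P,0))
P=[b.plane(*p,.05) for p in [(281.5,184.5),(314,184.5),(314.8,217.3),(282,217.3)]];print("gb top",np.array(P),np.mean(P,0))
# bolts
B=[tri(a,(248,239.5),b,(313.8,226.8)),tri(a,(295,262),b,(312.5,178.3))];print(B)
# crank direction
g=b.plane(415,243.3,.0855);h=b.plane(394,229,.045);g2=a.plane(145.7,291.3,.0855);h2=a.plane(181.8,294.8,.045)
for d in(g-h,g2-h2):print(np.linalg.norm(d[:2]),np.degrees(np.arctan2(d[1],d[0])))
# stub end/arm
for p in[(147,316),(203,304)]:print(a.plane(*p,.0))
E
```

```text
griptop (array([ 0.4163, -0.4075,  0.0824]), np.float64(0.0009612965694597515)) [ 0.4183 -0.409   0.0855] [ 0.4162 -0.4062  0.0855]
hub (array([ 0.4668, -0.3503,  0.0421]), np.float64(0.0007207930063333216)) [ 0.469  -0.3513  0.045 ] [ 0.4661 -0.3499  0.045 ]
tip (array([ 0.551 , -0.0407,  0.0812]), np.float64(0.002493018717930307)) [ 0.5535 -0.0422  0.084 ] [ 0.5494 -0.0414  0.084 ]
gb scene [[ 0.5073 -0.1014  0.05  ]
 [ 0.6095 -0.0979  0.05  ]
 [ 0.6077  0.0048  0.05  ]
 [ 0.5006  0.0032  0.05  ]] [ 0.5563 -0.0478  0.05  ]
gb top [[ 0.6029  0.0131  0.05  ]
 [ 0.6051 -0.0914  0.05  ]
 [ 0.4983 -0.0945  0.05  ]
 [ 0.4961  0.0096  0.05  ]] [ 0.5506 -0.0408  0.05  ]
[(array([ 0.4723, -0.0937,  0.0209]), np.float64(0.00046288662936669046)), (array([ 0.6323, -0.0889,  0.0215]), np.float64(0.0011478597761787805))]
0.0752946887792188 -131.5960245041277
0.07682220968848025 -131.27915929811147
[ 0.4134 -0.4254 -0.    ]
[ 0.5041 -0.3221  0.    ]
```

```bash
python3 - <<'E'
from h import *
from scipy.spatial.transform import Rotation as Ro
np.set_printoptions(precision=4,suppress=True)
b=Cam("top")
q=bot.get_obs()["tool_rot"];M=Ro.from_quat([q[1],q[2],q[3],q[0]]).as_matrix();print(M)
print("jaw ang",np.degrees(np.arctan2(M[1,2],M[0,2])))
print("red grip",b.plane(370,250,.085),"red hub",b.plane(347,241,.045),"yel hub",b.plane(405,292,.045), "yel grip",b.plane(390,268,.085))
print("tool px",b.proj([0.247,-.628,.231]))
print(bot.get_obs()["t"])
E
```

```text
[[-0.0002  0.9306  0.366 ]
 [ 0.0004  0.366  -0.9306]
 [-1.     -0.     -0.0004]]
jaw ang -68.52886984376416
red grip [ 0.3934 -0.2635  0.085 ] red hub [ 0.4251 -0.1977  0.045 ] yel hub [ 0.2661 -0.3823  0.045 ] yel grip [ 0.3386 -0.3255  0.085 ]
tool px [[504.3468 296.8631]]
0.35
```

>>> drive_tool --slide '[[40,50,-10],[80,100,-20],[120,150,-40],[160,200,-60],[200,250,-70],[220,277,-80],[220,277,-80],[220,277,-80]]' --turn '[[0,0,0.1],[0,0,0.2],[0,0,0.3],[0,0,0.4],[0,0,0.472],[0,0,0.472],[0,0,0.472],[0,0,0.472]]' --gripper '[0.65,0.65,0.65,0.65,0.65,0.65,0.65,0.65]' --squeeze 50

```text
t: 1.15
eef_pos: [0.4708, -0.3444, 0.1501]
tool_rot: [0.662, 0.249, 0.663, -0.246]
contact_force: [-0.1, -0.3, 0.4]
gripper_width: 0.651
```

```bash
python3 - <<'E'
from h import *
a=Cam("scene");b=Cam("top")
cv2.imwrite("pics/s1.png",cv2.resize(a.img[220:400,90:290],None,fx=3,fy=3,interpolation=cv2.INTER_CUBIC))
p=bot.get_obs()["eef_pos"];print(p,a.proj(p),b.proj(p))
E
```

```text
[ 0.46872066 -0.34820622  0.15063612] [[174.98265017 265.9560934 ]] [[401.68385798 223.07934429]]
```

View pics/s1.png

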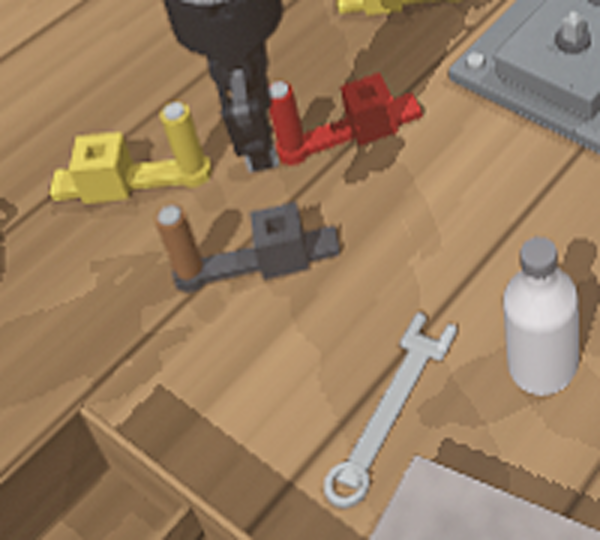

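The gripper is above the dark crank, which is at scene pixel (182,300), and the fingers are clear of the red grip. I'll lower it over the hub.

>>> drive_tool --slide '[[-1,-1,-40],[-2,-2,-70],[-2,-2,-90],[-2,-2,-105],[-2,-2,-120],[-2,-2,-130],[-2,-2,-135],[-2,-2,-135]]' --turn '[[0,0,0],[0,0,0],[0,0,0],[0,0,0],[0,0,0],[0,0,0],[0,0,0],[0,0,0]]' --gripper '[0.65,0.65,0.65,0.65,0.65,0.65,0.65,0.65]'

```text
t: 2.05
eef_pos: [0.4666, -0.3503, 0.0154]
tool_rot: [0.661, 0.249, 0.662, -0.248]
contact_force: [0.8, 0.0, -0.6]
gripper_width: 0.648
```

```bash
python3 - <<'E'
from h import *
from scipy.spatial.transform import Rotation as Ro
a=Cam("scene");b=Cam("top")
cv2.imwrite("pics/s2.png",cv2.resize(a.img[250:340,120:240],None,fx=5,fy=5,interpolation=cv2.INTER_CUBIC))
o=bot.get_obs();print(o["eef_pos"],o["contact_force"])
q=o["tool_rot"];M=Ro.from_quat([q[1],q[2],q[3],q[0]]).as_matrix();print("jaw ang",np.degrees(np.arctan2(M[1,2],M[0,2])),M[2])
E
```

```text
[ 0.467192   -0.35046627  0.01616384] [ 0.50783527  0.54294676 -0.67551125]
jaw ang -41.17181225969006 [-9.99999228e-01  1.14659939e-03 -4.78443324e-04]
```

View pics/s2.png

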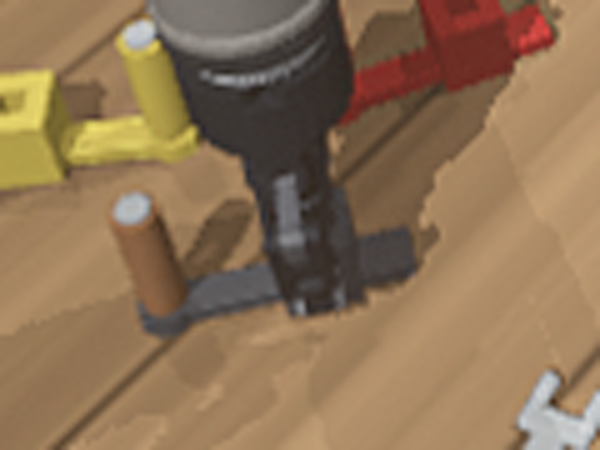

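The fingers straddle the hub, with the near finger at about (183,308), and the crank hasn't moved. I'll close on it.

>>> drive_tool --slide '[[0,0,0],[0,0,0],[0,0,0],[0,0,0],[0,0,0],[0,0,0],[0,0,0],[0,0,0]]' --turn '[[0,0,0],[0,0,0],[0,0,0],[0,0,0],[0,0,0],[0,0,0],[0,0,0],[0,0,0]]' --gripper '[0.3,0.3,0.3,0.3,0.3,0.3,0.3,0.3]' --squeeze 70

```text
t: 2.95
eef_pos: [0.4678, -0.3507, 0.0172]
tool_rot: [0.662, 0.249, 0.662, -0.248]
contact_force: [-0.5, 0.6, 6.0]
gripper_width: 0.433
```

>>> drive_tool --slide '[[0,0,40],[0,0,85],[5,10,125],[15,50,130],[25,95,130],[40,140,130],[52,185,130],[65,230,130],[77,275,130],[84,300,130]]' --turn '[[0,0,0],[0,0,0],[0,0,0],[0,0,0.12],[0,0,0.24],[0,0,0.36],[0,0,0.48],[0,0,0.6],[0,0,0.7],[0,0,0.745]]' --gripper '[0.3,0.3,0.3,0.3,0.3,0.3,0.3,0.3,0.3,0.3]'

```text
t: 3.95
eef_pos: [0.5519, -0.0456, 0.1471]
tool_rot: [0.707, -0.011, 0.707, 0.014]
contact_force: [0.6, 0.6, -4.6]
gripper_width: 0.433
```

>>> drive_tool --slide '[[0,0,0],[0,0,0],[0,0,0]]' --turn '[[0,0,0],[0,0,0],[0,0,0]]' --gripper '[0.3,0.3,0.3]'

```text
t: 4.25
eef_pos: [0.5511, -0.0472, 0.1466]
tool_rot: [0.707, -0.011, 0.707, 0.012]
contact_force: [-0.5, 0.2, -4.4]
gripper_width: 0.43
```

```bash
python3 - <<'E'
from h import *
from scipy.spatial.transform import Rotation as Ro
a=Cam("scene");b=Cam("top")
crop(a.img,220,170,320,245,8,"a3.png");crop(b.img,250,160,340,230,8,"b3.png")
o=bot.get_obs();print(o["t"],o["eef_pos"],o["contact_force"],o["gripper_width"],o["joint_vel"].max())
q=o["tool_rot"];M=Ro.from_quat([q[1],q[2],q[3],q[0]]).as_matrix();print("jaw ang",np.degrees(np.arctan2(M[1,2],M[0,2])),M[2])
E
```

```text
4.35 [ 0.55135224 -0.04754658  0.14678618] [-0.19200447 -0.60314653 -5.7031517 ] 0.43106099296758443 0.0005932061922778722
jaw ang 1.8135887575453302 [-9.99996424e-01  2.67056470e-03  1.40258129e-04]
```

View pics/a3.png

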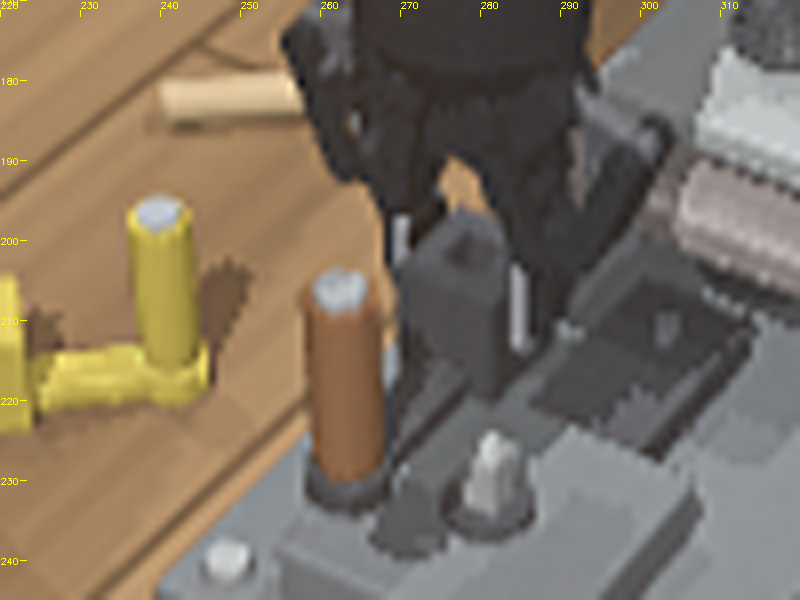

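View pics/b3.png

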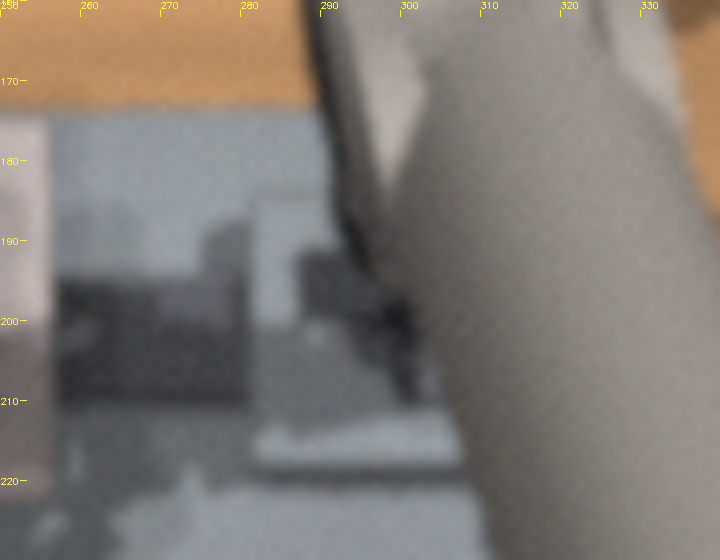

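```bash
python3 - <<'E'
from h import *
a=Cam("scene")
c=a.img.astype(float); c=np.clip((c-20)*2.2,0,255).astype(np.uint8)
crop(c,255,185,305,240,10,"a4.png")
E
```

```text
(no output)
```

View pics/a4.png

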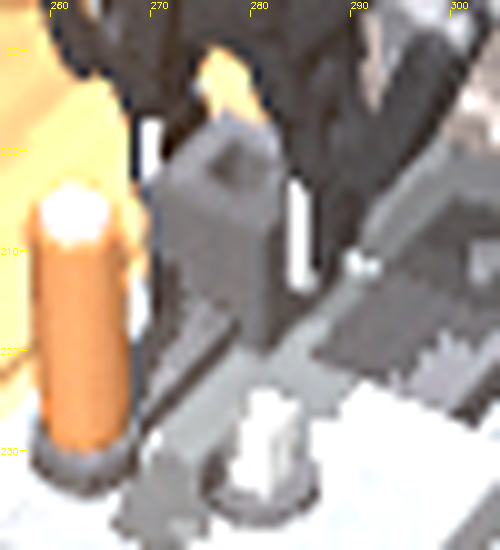

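```bash
python3 - <<'E'
from h import *
np.set_printoptions(precision=4,suppress=True)
a=Cam("scene")
print("hub",a.plane(277.6,201,.1746),"grip",a.plane(262,206.2,.2131+.001))
for p in[(270.5,202.5),(276.8,196),(282.7,200),(281.8,206)]:print(a.plane(*p,.1746))
print("shaft tip",a.plane(281.2,224.5,.084))
print("grip bottom line ctr (z=.0135)",a.plane(262.8,229,.1296+.0135)) 
p=bot.get_obs()["eef_pos"].copy();print(p);p[2]=.1746;print(a.proj(p))
# predicted hub top corners around tcp
th=np.radians(1.5);R=np.array([[np.cos(th),-np.sin(th)],[np.sin(th),np.cos(th)]])
for c in[(-19,-19),(-19,19),(19,19),(19,-19)]:
    x=p.copy();x[:2]+=R@np.array(c)/1000;print(a.proj(x))
# shaft shoulder/ tip predictions at (.551,-.041)
for s in[(.551,-.041),(.553,-.043)]:
    print([a.proj([*s,z])[0] for z in(.055,.079,.084)])
E
```

```text
hub [ 0.5493 -0.051   0.1746] grip [ 0.5554 -0.126   0.2141]
[ 0.5373 -0.0664  0.1746]
[ 0.5359 -0.0354  0.1746]
[ 0.5581 -0.0402  0.1746]
[ 0.5697 -0.0613  0.1746]
shaft tip [ 0.554  -0.0419  0.084 ]
grip bottom line ctr (z=.0135) [ 0.5593 -0.1321  0.1431]
[ 0.5516 -0.0471  0.1469]
[[279.1732 200.5053]]
[[269.1442 201.9375]]
[[277.1085 194.1338]]
[[289.1202 199.0845]]
[[281.3142 207.1124]]
[array([280.5651, 231.2737]), array([280.5141, 225.1959]), array([280.5033, 223.9082])]
[array([280.7475, 231.9665]), array([280.6989, 225.8874]), array([280.6886, 224.5994])]
```

>>> drive_tool --slide '[[0,5.5,-10],[0,5.5,-22],[0,5.5,-32],[0,5.5,-38],[0,5.5,-38],[0,5.5,-38]]' --turn '[[0,0,0],[0,0,0],[0,0,0],[0,0,0],[0,0,0],[0,0,0]]' --gripper '[0.3,0.3,0.3,0.3,0.3,0.3]'

```text
t: 5.05
eef_pos: [0.5516, -0.0415, 0.1088]
tool_rot: [0.707, -0.01, 0.707, 0.013]
contact_force: [0.5, -1.1, -4.2]
gripper_width: 0.43
```

```bash
python3 - <<'E'
from h import *
a=Cam("scene");b=Cam("top")
c=a.img.astype(float); c=np.clip((c-20)*2.2,0,255).astype(np.uint8)
crop(c,250,195,310,250,10,"a5.png")
o=bot.get_obs();p=o["eef_pos"];print(p,o["contact_force"])
th=np.radians(1.5);R=np.array([[np.cos(th),-np.sin(th)],[np.sin(th),np.cos(th)]])
for z in (p[2]-.0172+.045,p[2]-.0172):
  for q in[(-19,-19),(-19,19),(19,19),(19,-19)]:
    x=p.copy();x[2]=z;x[:2]+=R@np.array(q)/1000;print(z,a.proj(x))
E
```

```text
[ 0.55201715 -0.04151448  0.10934094] [ 0.14122464 -0.34816496 -3.92149803]
0.13714093798892735 [[270.8228343  211.41709321]]
0.13714093798892735 [[278.54962312 203.60930808]]
0.13714093798892735 [[290.27226876 208.56204741]]
0.13714093798892735 [[282.69659761 216.58827734]]
0.09214093798892736 [[271.18067999 223.48463594]]
0.09214093798892736 [[278.69770377 215.63073181]]
0.09214093798892736 [[290.11077261 220.61194085]]
0.09214093798892736 [[282.73713826 228.67972478]]
```

View pics/a5.png

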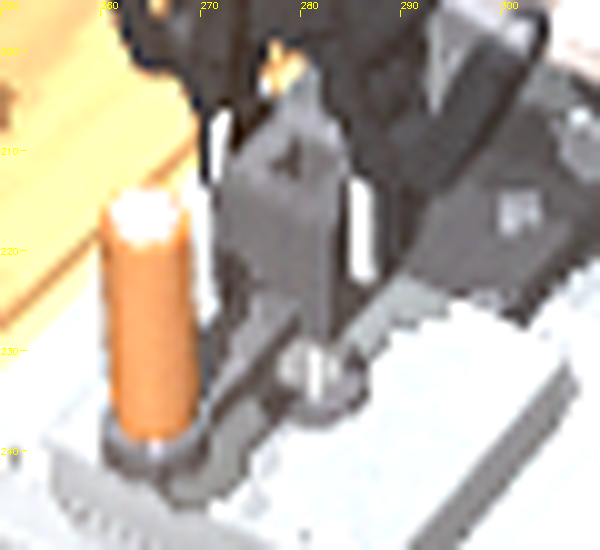

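>>> drive_tool --slide '[[0,0,-4],[0,0,-8],[0,0,-11],[0,0,-14],[0,0,-14]]' --turn '[[0,0,0],[0,0,0],[0,0,0],[0,0,0],[0,0,0]]' --gripper '[0.3,0.3,0.3,0.3,0.3]'

```text
t: 5.65
eef_pos: [0.5516, -0.0415, 0.0948]
tool_rot: [0.707, -0.01, 0.707, 0.013]
contact_force: [0.3, 0.4, -4.2]
gripper_width: 0.431
```

No contact force so far. I'll go another 6 mm.

>>> drive_tool --slide '[[0,0,-2],[0,0,-4],[0,0,-6],[0,0,-6]]' --turn '[[0,0,0],[0,0,0],[0,0,0],[0,0,0]]' --gripper '[0.3,0.3,0.3,0.3]'

```text
t: 6.05
eef_pos: [0.5514, -0.0415, 0.0885]
tool_rot: [0.707, -0.01, 0.707, 0.013]
contact_force: [-0.0, 0.6, -4.8]
gripper_width: 0.432
```

>>> drive_tool --slide '[[0,0,-4],[0,0,-8],[0,0,-11],[0,0,-14],[0,0,-14]]' --turn '[[0,0,0],[0,0,0],[0,0,0],[0,0,0],[0,0,0]]' --gripper '[0.3,0.3,0.3,0.3,0.3]'

```text
t: 6.55
eef_pos: [0.5511, -0.0415, 0.0739]
tool_rot: [0.707, -0.01, 0.707, 0.013]
contact_force: [-0.3, 0.8, -3.7]
gripper_width: 0.432
```

>>> drive_tool --slide '[[0,0,-1.5],[0,0,-3],[0,0,-3]]' --turn '[[0,0,0],[0,0,0],[0,0,0]]' --gripper '[0.3,0.3,0.3]'

```text
t: 6.85
eef_pos: [0.5513, -0.0414, 0.0722]
tool_rot: [0.707, -0.011, 0.707, 0.012]
contact_force: [-4.6, -0.2, 8.0]
gripper_width: 0.431
```

>>> drive_tool --slide '[[0,0,0],[0,0,0],[0,0,0],[0,0,0],[0,0,30],[0,0,75],[0,0,100],[0,-40,100],[0,-75,100],[0,-75,100]]' --turn '[[0,0,0],[0,0,0],[0,0,0],[0,0,0],[0,0,0],[0,0,0],[0,0,0],[0,0,0],[0,0,0],[0,0,0]]' --gripper '[0.65,0.65,0.65,0.65,0.65,0.65,0.65,0.65,0.65,0.65]'

```text
t: 7.85
eef_pos: [0.5507, -0.1229, 0.1721]
tool_rot: [0.707, -0.009, 0.707, 0.008]
contact_force: [-1.2, -0.8, 0.5]
gripper_width: 0.65
```

```bash
python3 - <<'E'
from h import *
np.set_printoptions(precision=4,suppress=True)
a=Cam("scene")
c=a.img.astype(float); c=np.clip((c-20)*2,0,255).astype(np.uint8)
crop(c,240,190,310,250,9,"a6.png")
o=bot.get_obs();p=o["eef_pos"];print(o["t"],p,o["contact_force"])
S=np.array([.5513,-.0416])
print("hubtop pred",a.proj([*S,.1]),"griptop pred",a.proj([S[0]+.002,S[1]-.075,.1385]))
for q in[(-19,-19),(-19,19),(19,19),(19,-19)]: print(a.proj([S[0]+q[0]/1e3,S[1]+q[1]/1e3,.1]))
E
```

```text
7.9 [ 0.5509 -0.1196  0.172 ] [ 0.229   1.4496 -0.1659]
hubtop pred [[280.4348 219.9009]] griptop pred [[264.5524 225.8503]]
[[270.8438 221.1687]]
[[278.6909 213.4634]]
[[289.9596 218.642 ]]
[[282.2405 226.5669]]
```

View pics/a6.png

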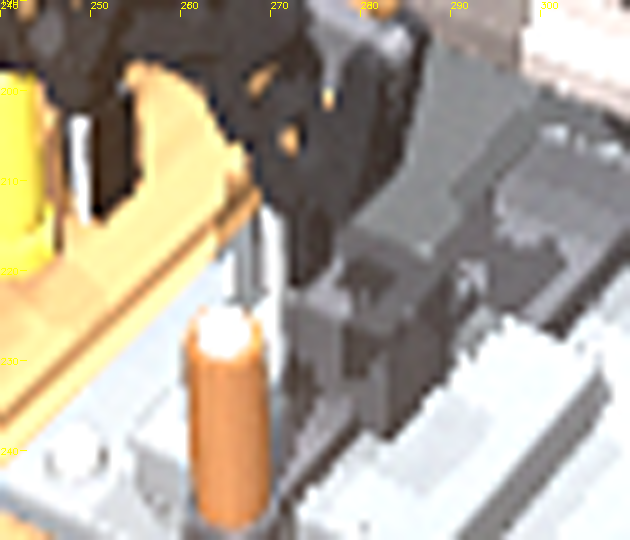

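>>> drive_tool --slide '[[2,3,-20],[2,3,-45],[2,3,-65],[2,3,-78],[2,3,-84],[2,3,-84]]' --turn '[[0,0,0],[0,0,0],[0,0,0],[0,0,0],[0,0,0],[0,0,0]]' --gripper '[0.65,0.65,0.65,0.65,0.65,0.65]'

```text
t: 8.5
eef_pos: [0.5527, -0.116, 0.0875]
tool_rot: [0.706, -0.009, 0.708, 0.011]
contact_force: [0.4, 1.0, 0.2]
gripper_width: 0.65
```

>>> drive_tool --slide '[[0,0,0],[0,0,0],[0,0,0],[0,0,0],[0,0,0],[0,0,0],[0,0,0],[0,0,0]]' --turn '[[0,0,0],[0,0,0],[0,0,0],[0,0,0],[0,0,0],[0,0,0],[0,0,0],[0,0,0]]' --gripper '[0.1,0.1,0.1,0.1,0.1,0.1,0.1,0.1]' --squeeze 40

```text
t: 9.3
eef_pos: [0.5533, -0.1161, 0.0881]
tool_rot: [0.707, -0.009, 0.707, 0.01]
contact_force: [0.1, -0.5, 5.3]
gripper_width: 0.272
```

```bash
python3 - <<'E'
from h import *
np.set_printoptions(precision=4,suppress=True)
a=Cam("scene")
c=a.img.astype(float); c=np.clip((c-20)*2,0,255).astype(np.uint8)
crop(c,240,140,340,250,5,"a7.png")
o=bot.get_obs();p=o["eef_pos"];print(o["t"],p,o["contact_force"],o["gripper_width"],o["torque"])
C=np.array([.5512,-.0416]);d=p[:2]-C;r=np.linalg.norm(d);a0=np.degrees(np.arctan2(d[1],d[0]));print(r,a0)
E
```

```text
9.35 [ 0.5533 -0.1161  0.0881] [ 0.3492 -0.3708  5.6868] 0.2648581035311424 [ 0.1008 -0.0559  0.0498]
0.07455388693208341 -88.37305844860354
```

View pics/a7.png

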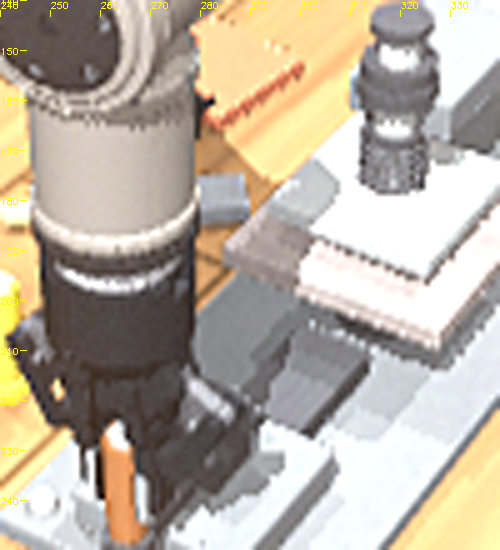

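```bash
cat > w.py <<'E'
import sys
from h import *
C=np.array([.5512,-.0416]);r=.0747
o=bot.get_obs();p=o["eef_pos"];d=p[:2]-C;ph=np.arctan2(d[1],d[0]);f=o["contact_force"]
e=d/np.linalg.norm(d);t=np.array([e[1],-e[0]])
print("t %.2f ang %.1f r %.4f z %.4f  Ftan(resist) %.2f Frad %.2f Fz %.2f w %.3f"%(o["t"],np.degrees(ph),np.linalg.norm(d),p[2],-f[:2]@t,f[:2]@e,f[2],o["gripper_width"]))
if len(sys.argv)>2:
    start=float(sys.argv[3]) if len(sys.argv)>3 else np.degrees(ph)
    n=int(sys.argv[1]);s=float(sys.argv[2]);out=[]
    for k in range(1,n+1):
        a=np.radians(start-s*k);x=C+r*np.array([np.cos(a),np.sin(a)])-p[:2]
        out.append([round(x[0]*1e3*2)/2,round(x[1]*1e3*2)/2,round((.0880-p[2])*1e3*2)/2])
    print(str(out).replace(".0,",",").replace(".0]","]"),"end",start-s*n)
E
python3 w.py 10 6
```

```text
t 9.35 ang -88.4 r 0.0746 z 0.0881  Ftan(resist) 0.34 Frad 0.38 Fz 5.69 w 0.265
[[-8, 0, 0], [-15.5, 1, 0], [-23, 3, 0], [-30.5, 5.5, 0], [-37.5, 9, 0], [-44.5, 13, 0], [-50.5, 17.5, 0], [-56, 23, 0], [-61.5, 29, 0], [-65.5, 35.5, 0]] end -148.37305844860356
```

>>> drive_tool --slide '[[-8,0,0],[-15.5,1,0],[-23,3,0],[-30.5,5.5,0],[-37.5,9,0],[-44.5,13,0],[-50.5,17.5,0],[-56,23,0],[-61.5,29,0],[-65.5,35.5,0]]' --turn '[[0,0,0],[0,0,0],[0,0,0],[0,0,0],[0,0,0],[0,0,0],[0,0,0],[0,0,0],[0,0,0],[0,0,0]]' --gripper '[0.1,0.1,0.1,0.1,0.1,0.1,0.1,0.1,0.1,0.1]'

```text
t: 10.35
eef_pos: [0.4889, -0.0821, 0.0886]
tool_rot: [0.708, -0.01, 0.706, 0.009]
contact_force: [5.6, -3.7, 0.1]
gripper_width: 0.269
```

```bash
python3 w.py 10 6 -148.4
```

```text
t 10.35 ang -147.0 r 0.0743 z 0.0886  Ftan(resist) 6.17 Frad -2.67 Fz 0.14 w 0.269
[[-5, 8, -0.5], [-8, 15.5, -0.5], [-10.5, 23, -0.5], [-12, 30.5, -0.5], [-12.5, 38.5, -0.5], [-12, 46, -0.5], [-11, 54, -0.5], [-9.5, 61.5, -0.5], [-7, 69, -0.5], [-3.5, 76, -0.5]] end -208.4
```

>>> drive_tool --slide '[[-5,8,-0.5],[-8,15.5,-0.5],[-10.5,23,-0.5],[-12,30.5,-0.5],[-12.5,38.5,-0.5],[-12,46,-0.5],[-11,54,-0.5],[-9.5,61.5,-0.5],[-7,69,-0.5],[-3.5,76,-0.5]]' --turn '[[0,0,0],[0,0,0],[0,0,0],[0,0,0],[0,0,0],[0,0,0],[0,0,0],[0,0,0],[0,0,0],[0,0,0]]' --gripper '[0.1,0.1,0.1,0.1,0.1,0.1,0.1,0.1,0.1,0.1]'

```text
t: 11.35
eef_pos: [0.4826, -0.0084, 0.088]
tool_rot: [0.707, -0.01, 0.708, 0.007]
contact_force: [-7.3, -4.3, 12.9]
gripper_width: 0.269
```

```bash
python3 w.py 10 6 -208.4;  python3 - <<'E'
from h import *
a=Cam("scene")
crop(a.img,220,130,350,260,5,"a8.png")
E
```

```text
t 11.35 ang 154.2 r 0.0762 z 0.0880  Ftan(resist) 7.03 Frad 4.66 Fz 12.93 w 0.269
[[7, 9, 0], [11.5, 15.5, 0], [17, 21, 0], [23, 26, 0], [29.5, 30.5, 0], [36.5, 34, 0], [43.5, 37, 0], [51, 39.5, 0], [58.5, 41, 0], [66.5, 41.5, 0]] end -268.4
```

View pics/a8.png

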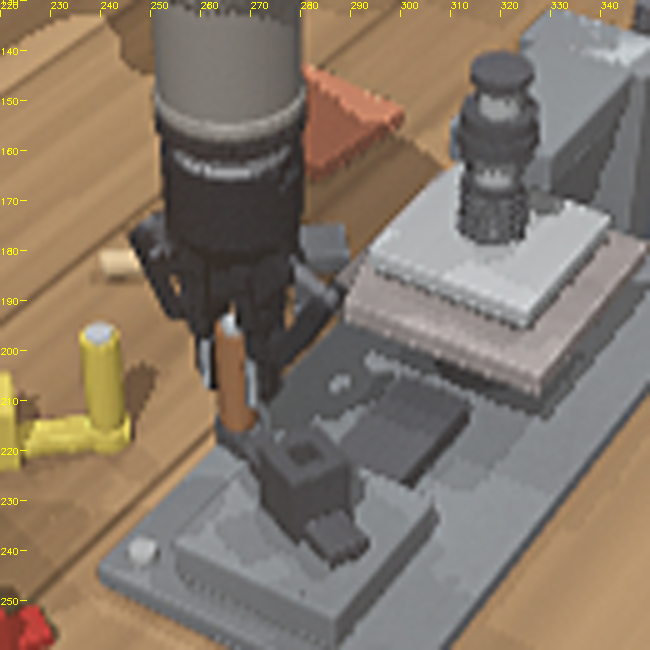

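```bash
sed -i 's/-.0416\]/-.0402]/' w.py; python3 w.py 10 6 -208.4
```

```text
t 11.40 ang 153.8 r 0.0756 z 0.0882  Ftan(resist) 5.55 Frad 3.52 Fz 9.58 w 0.273
[[6, 9, 0], [11, 15, 0], [16.5, 20.5, 0], [22, 26, 0], [28.5, 30.5, 0], [35.5, 34, 0], [42.5, 37, 0], [50, 39, 0], [58, 40.5, 0], [65.5, 41.5, 0]] end -268.4
```

>>> drive_tool --slide '[[6,9,0],[11,15,0],[16.5,20.5,0],[22,26,0],[28.5,30.5,0],[35.5,34,0],[42.5,37,0],[50,39,0],[58,40.5,0],[65.5,41.5,0]]' --turn '[[0,0,0],[0,0,0],[0,0,0],[0,0,0],[0,0,0],[0,0,0],[0,0,0],[0,0,0],[0,0,0],[0,0,0]]' --gripper '[0.1,0.1,0.1,0.1,0.1,0.1,0.1,0.1,0.1,0.1]'

```text
t: 12.4
eef_pos: [0.5459, 0.0354, 0.0881]
tool_rot: [0.705, -0.011, 0.709, 0.009]
contact_force: [-6.8, 3.2, 9.5]
gripper_width: 0.271
```

```bash
python3 w.py 10 6 -268.4
```

```text
t 12.40 ang 94.0 r 0.0758 z 0.0881  Ftan(resist) 6.59 Frad 3.63 Fz 9.50 w 0.271
[[11, -1, 0], [19, -2, 0], [26.5, -4, 0], [33.5, -6.5, 0], [41, -10, 0], [47.5, -14, 0], [53.5, -18.5, 0], [59.5, -24, 0], [64.5, -30, 0], [69, -36.5, 0]] end -328.4
```

>>> drive_tool --slide '[[11,-0.5,0],[19,-1.5,0],[26.5,-3.5,0],[33.5,-6,0],[41,-9.5,0],[48,-13.5,0],[54,-18,0],[60,-23.5,0],[65,-29.5,0],[69.5,-36.5,0]]' --turn '[[0,0,0],[0,0,0],[0,0,0],[0,0,0],[0,0,0],[0,0,0],[0,0,0],[0,0,0],[0,0,0],[0,0,0]]' --gripper '[0.1,0.1,0.1,0.1,0.1,0.1,0.1,0.1,0.1,0.1]'

```text
t: 13.4
eef_pos: [0.614, 0.0015, 0.0884]
tool_rot: [0.704, -0.011, 0.71, 0.01]
contact_force: [-3.0, 6.8, 6.8]
gripper_width: 0.268
```

```bash
python3 w.py 5 6 -328.4;  python3 - <<'E'
from h import *
a=Cam("scene")
crop(a.img,280,150,350,220,8,"a9.png")
E
```

```text
t 13.40 ang 33.6 r 0.0754 z 0.0884  Ftan(resist) 7.29 Frad 1.23 Fz 6.81 w 0.268
[[4.5, -9.5, -0.5], [7.5, -16.5, -0.5], [10, -24, -0.5], [11.5, -32, -0.5], [12, -39.5, -0.5]] end -358.4
```

View pics/a9.png

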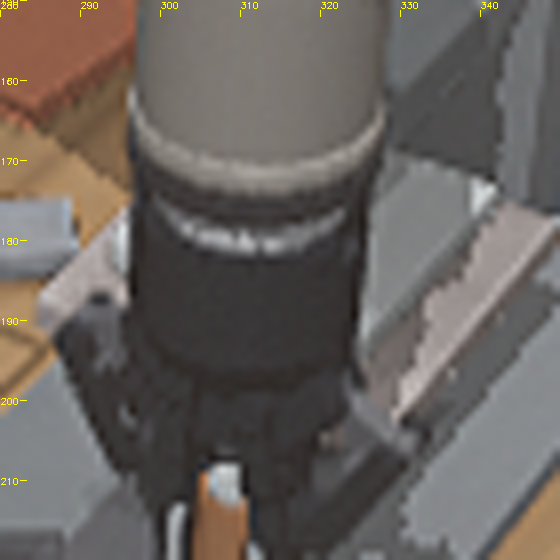

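>>> drive_tool --slide '[[4.5,-9.5,-0.5],[7.5,-16.5,-0.5],[10,-24,-0.5],[11.5,-32,-0.5]]' --turn '[[0,0,0],[0,0,0],[0,0,0],[0,0,0]]' --gripper '[0.1,0.1,0.1,0.1]'

```text
t: 13.85
eef_pos: [0.6257, -0.0294, 0.0883]
tool_rot: [0.704, -0.011, 0.71, 0.011]
contact_force: [-1.4, 5.9, 7.1]
gripper_width: 0.272
```

```bash
python3 w.py 4 6 -352.4
```

```text
t 13.85 ang 8.2 r 0.0753 z 0.0883  Ftan(resist) 6.08 Frad -0.53 Fz 7.06 w 0.272
[[0, -8.5, -0.5], [0, -16.5, -0.5], [-1, -24.5, -0.5], [-3, -32, -0.5]] end -376.4
```

>>> drive_tool --slide '[[0.5,-8.5,-0.5],[0.5,-16.5,-0.5],[-0.5,-24.5,-0.5],[-2.5,-32,-0.5]]' --turn '[[0,0,0],[0,0,0],[0,0,0],[0,0,0]]' --gripper '[0.1,0.1,0.1,0.1]'

```text
t: 14.25
eef_pos: [0.6238, -0.0589, 0.0885]
tool_rot: [0.705, -0.011, 0.709, 0.013]
contact_force: [4.3, 5.7, 3.0]
gripper_width: 0.27
```

```bash
python3 w.py 4 6 -376.4
```

```text
t 14.25 ang -14.4 r 0.0750 z 0.0885  Ftan(resist) 6.57 Frad 2.73 Fz 3.05 w 0.270
[[-3.5, -10, -0.5], [-7, -17, -0.5], [-11, -23.5, -0.5], [-16, -29.5, -0.5]] end -400.4
```

>>> drive_tool --slide '[[-3,-10,-0.5],[-6.5,-17,-0.5],[-10.5,-23.5,-0.5],[-15.5,-29.5,-0.5]]' --turn '[[0,0,0],[0,0,0],[0,0,0],[0,0,0]]' --gripper '[0.1,0.1,0.1,0.1]'

```text
t: 14.65
eef_pos: [0.6097, -0.0869, 0.0886]
tool_rot: [0.707, -0.011, 0.707, 0.014]
contact_force: [6.1, 3.6, -0.5]
gripper_width: 0.268
```

```bash
python3 w.py 4 6 -400.4;python3 - <<'E'
from h import *
a=Cam("scene")
crop(a.img,260,130,350,220,6,"a10.png")
E
```

```text
t 14.65 ang -38.6 r 0.0748 z 0.0886  Ftan(resist) 6.66 Frad 2.50 Fz -0.52 w 0.268
[[-7, -7.5, -0.5], [-13, -12.5, -0.5], [-19.5, -17, -0.5], [-26, -20.5, -0.5]] end -424.4
```

View pics/a10.png

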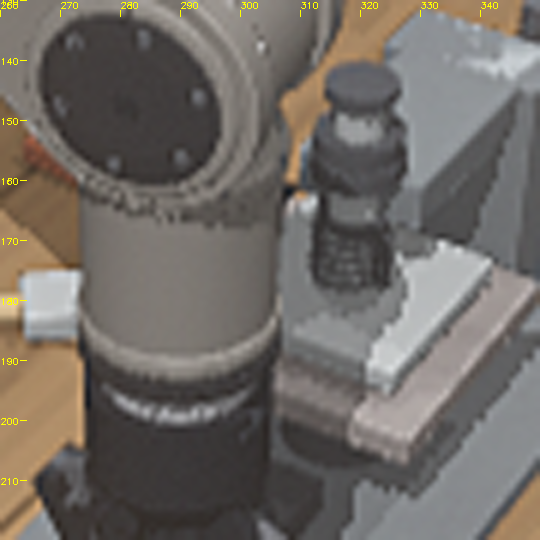

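>>> drive_tool --slide '[[-6.5,-7.5,-1],[-12.5,-12.5,-1.5],[-19,-17,-1.5],[-25.5,-20.5,-1.5]]' --turn '[[0,0,0],[0,0,0],[0,0,0],[0,0,0]]' --gripper '[0.1,0.1,0.1,0.1]'

```text
t: 15.1
eef_pos: [0.5846, -0.1074, 0.088]
tool_rot: [0.708, -0.01, 0.706, 0.014]
contact_force: [5.6, 4.0, 3.7]
gripper_width: 0.267
```

```bash
sed -i 's/\.0880-p/.0872-p/' w.py; python3 w.py 4 6 -424.4
```

```text
t 15.10 ang -63.6 r 0.0751 z 0.0880  Ftan(resist) 6.82 Frad -1.08 Fz 3.71 w 0.267
[[-8.5, -3, -1], [-16, -5.5, -1], [-23.5, -7, -1], [-31.5, -7.5, -1]] end -448.4
```

>>> drive_tool --slide '[[-8,-3,-1],[-15.5,-5.5,-1],[-23,-7,-1],[-31,-7.5,-1]]' --turn '[[0,0,0],[0,0,0],[0,0,0],[0,0,0]]' --gripper '[0.1,0.1,0.1,0.1]'

```text
t: 15.5
eef_pos: [0.5557, -0.115, 0.0882]
tool_rot: [0.71, -0.011, 0.704, 0.014]
contact_force: [6.5, -0.5, 2.8]
gripper_width: 0.266
```

```bash
python3 w.py 4 6 -448.4
```

```text
t 15.50 ang -86.6 r 0.0749 z 0.0882  Ftan(resist) 6.49 Frad 0.88 Fz 2.84 w 0.266
[[-10, 0.5, -1], [-18, 1.5, -1], [-25.5, 3, -1], [-33, 6, -1]] end -472.4
```

>>> drive_tool --slide '[[-9.5,0,-1],[-17.5,1,-1],[-25,3,-1],[-32.5,5.5,-1]]' --turn '[[0,0,0],[0,0,0],[0,0,0],[0,0,0]]' --gripper '[0.1,0.1,0.1,0.1]'

```text
t: 15.9
eef_pos: [0.5249, -0.1105, 0.0882]
tool_rot: [0.711, -0.011, 0.703, 0.014]
contact_force: [6.1, -0.7, 2.6]
gripper_width: 0.271
```

```bash
python3 w.py 4 6 -472.4
```

```text
t 15.90 ang -110.5 r 0.0750 z 0.0882  Ftan(resist) 5.98 Frad -1.48 Fz 2.58 w 0.271
[[-9, 4.5, -1], [-16, 8.5, -1], [-22, 13.5, -1], [-28, 18.5, -1]] end -496.4
```

>>> drive_tool --slide '[[-9,4.5,-1],[-16,8.5,-1],[-22,13,-1],[-28,18,-1]]' --turn '[[0,0,0],[0,0,0],[0,0,0],[0,0,0]]' --gripper '[0.1,0.1,0.1,0.1]'

```text
t: 16.3
eef_pos: [0.4985, -0.0938, 0.088]
tool_rot: [0.713, -0.011, 0.701, 0.013]
contact_force: [6.8, -2.5, 1.1]
gripper_width: 0.27
```

```bash
python3 w.py 3 6 -496.4;python3 - <<'E'
from h import *
a=Cam("scene")
crop(a.img,260,130,350,220,6,"a11.png")
E
```

```text
t 16.30 ang -134.5 r 0.0752 z 0.0880  Ftan(resist) 6.60 Frad -2.97 Fz 1.14 w 0.270
[[-6.5, 8, -1], [-11, 14.5, -1], [-14.5, 21.5, -1]] end -514.4
```

View pics/a11.png

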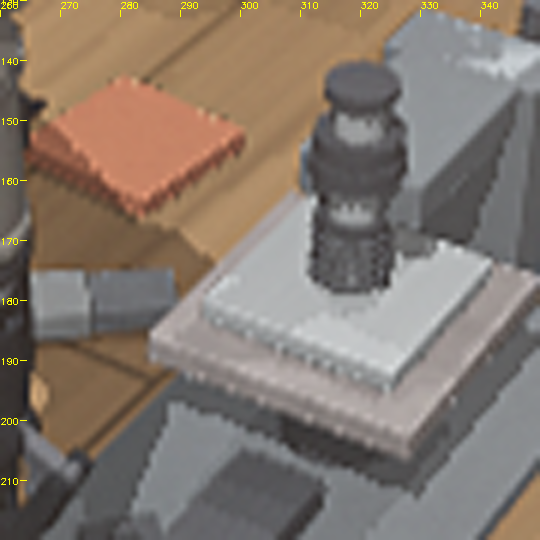

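>>> drive_tool --slide '[[-6,8,-1.5],[-10.5,14.5,-1.5],[-14,21.5,-1.5]]' --turn '[[0,0,0],[0,-0.005,0],[0,-0.01,0]]' --gripper '[0.1,0.1,0.1]'

```text
t: 16.65
eef_pos: [0.4836, -0.0739, 0.0872]
tool_rot: [0.716, -0.012, 0.697, 0.011]
contact_force: [1.2, -5.8, 7.6]
gripper_width: 0.27
```

```bash
python3 w.py 3 6 -514.4
```

```text
t 16.65 ang -153.5 r 0.0755 z 0.0872  Ftan(resist) 5.72 Frad 1.54 Fz 7.64 w 0.270
[[-3, 8.5, 0], [-5, 16, 0], [-6.5, 24, 0]] end -532.4
```

>>> drive_tool --slide '[[-3,8.5,0],[-5,16,0],[-6.5,24,0]]' --turn '[[0,0.005,0],[0,0.01,0],[0,0.015,0]]' --gripper '[0.1,0.1,0.1]'

```text
t: 16.95
eef_pos: [0.4768, -0.0526, 0.0877]
tool_rot: [0.711, -0.012, 0.703, 0.009]
contact_force: [-0.2, -7.1, 10.2]
gripper_width: 0.269
```

```bash
python3 w.py 3 6 -532.4
```

```text
t 16.95 ang -170.5 r 0.0755 z 0.0877  Ftan(resist) 6.97 Frad 1.36 Fz 10.15 w 0.269
[[0, 10.5, -0.5], [0, 18, -0.5], [1, 26, -0.5]] end -550.4
```

>>> drive_tool --slide '[[0,10.5,0],[0,18,0],[1,26,0]]' --turn '[[0,0.003,0],[0,0.005,0],[0,0.005,0]]' --gripper '[0.1,0.1,0.1]'

```text
t: 17.25
eef_pos: [0.4764, -0.0297, 0.0879]
tool_rot: [0.708, -0.013, 0.706, 0.007]
contact_force: [-3.2, -7.1, 10.6]
gripper_width: 0.269
```

```bash
python3 w.py 3 6 -550.4
```

```text
t 17.25 ang 172.0 r 0.0755 z 0.0879  Ftan(resist) 7.48 Frad 2.19 Fz 10.56 w 0.269
[[3, 10.5, -0.5], [6, 18, -0.5], [9, 25, -0.5]] end -568.4
```

>>> drive_tool --slide '[[3,10.5,0],[5.5,18,0]]' --turn '[[0,0,0],[0,0,0]]' --gripper '[0.1,0.1]'

```text
t: 17.45
eef_pos: [0.4799, -0.0149, 0.088]
tool_rot: [0.707, -0.014, 0.707, 0.004]
contact_force: [-3.9, -7.6, 10.6]
gripper_width: 0.269
```

```bash
python3 w.py 2 6 -562.4
```

```text
t 17.45 ang 160.5 r 0.0756 z 0.0880  Ftan(resist) 8.44 Frad 1.18 Fz 10.55 w 0.269
[[5.5, 10.5, -1], [9.5, 17, -1]] end -574.4
```

>>> drive_tool --slide '[[1.5,3.5,0],[1.5,3.5,0]]' --turn '[[0,0,0],[0,0,0]]' --gripper '[0.1,0.1]'

```text
t: 17.65
eef_pos: [0.4804, -0.0139, 0.0881]
tool_rot: [0.706, -0.015, 0.708, 0.002]
contact_force: [-1.3, -5.9, 8.5]
gripper_width: 0.271
```

```bash
python3 w.py; python3 - <<'E'
from h import *
a=Cam("scene")
crop(a.img,220,130,350,250,6,"a12.png")
E
```

```text
t 17.65 ang 159.6 r 0.0756 z 0.0881  Ftan(resist) 5.96 Frad -0.85 Fz 8.55 w 0.271
```

View pics/a12.png

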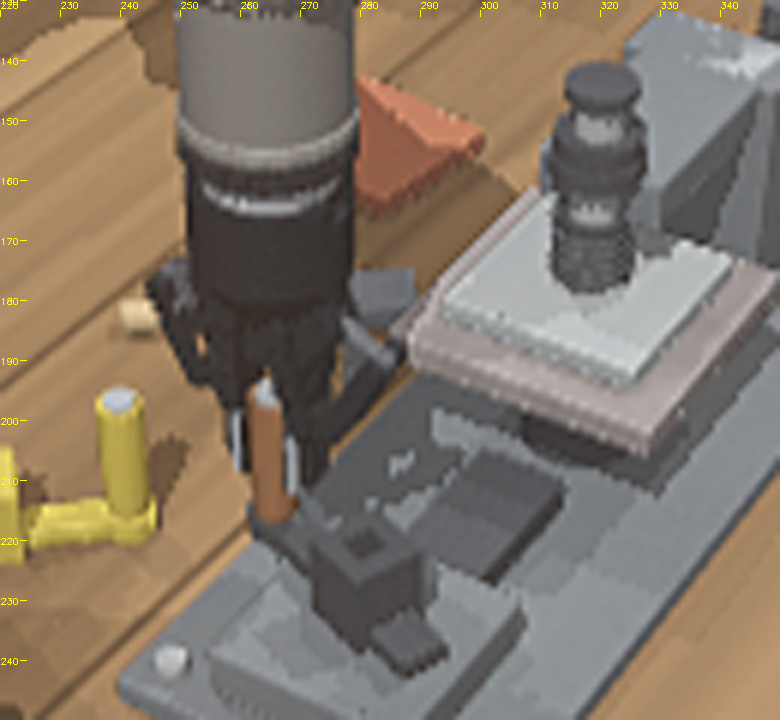

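```bash
python3 w.py 2 6 -560.4; python3 - <<'E'
from h import *
import pickle
pickle.dump(Cam("scene").img,open("i12.pkl","wb"))
E
```

```text
t 17.70 ang 159.7 r 0.0756 z 0.0881  Ftan(resist) 5.86 Frad -0.62 Fz 8.61 w 0.273
[[4, 7, -1], [8, 13.5, -1]] end -572.4
```

>>> drive_tool --slide '[[3,6.5,-0.5],[6.5,12.5,-0.5]]' --turn '[[0,0,0],[0,0,0]]' --gripper '[0.1,0.1]'

```text
t: 17.95
eef_pos: [0.4842, -0.0049, 0.0878]
tool_rot: [0.705, -0.015, 0.71, -0.0]
contact_force: [-7.6, -6.9, 14.6]
gripper_width: 0.271
```

```bash
python3 w.py; python3 - <<'E'
from h import *
import pickle
img=Cam("scene").img;pickle.dump(img,open("i13.pkl","wb"))
# recover base-res patches from crops, compare plate and tile shifts
A=cv2.resize(cv2.imread("pics/a8.png"),(130,130),interpolation=cv2.INTER_AREA) # origin 220,130
D=cv2.resize(cv2.imread("pics/a11.png"),(90,90),interpolation=cv2.INTER_AREA) #260,130
i12=pickle.load(open("i12.pkl","rb"))
def full(c,u,v):
    f=np.zeros_like(img);f[v:v+c.shape[0],u:u+c.shape[1]]=c;return f
F={"a8":full(A,220,130),"a11":full(D,260,130),"i12":i12,"i13":img}
g={k:cv2.cvtColor(v,cv2.COLOR_BGR2GRAY).astype(np.float32) for k,v in F.items()}
R={"cap":(312,138,330,152),"plateR":(322,172,342,194),"plateF":(300,182,326,197),"tileF":(300,194,334,210),"tileR":(330,178,347,202),"column":(322,132,345,165)}
for k,(u0,v0,u1,v1) in R.items():
    T=g["i13"][v0:v1,u0:u1]
    for n in("a8","a11","i12"):
        W=np.array([[1,0,0],[0,1,0]],np.float32)
        try:
            cc,W=cv2.findTransformECC(T,g[n][v0-4:v1+4,u0-4:u1+4],np.array([[1,0,4],[0,1,4]],np.float32),cv2.MOTION_TRANSLATION,(3,200,1e-6),None,3)
            print(k,n,"now is up by %.2f px, left %.2f cc %.3f"%(W[1,2]-4,W[0,2]-4,cc))
        except cv2.error as e: print(k,n,"fail")
E
```

```text
t 17.95 ang 152.2 r 0.0757 z 0.0878  Ftan(resist) 9.65 Frad 3.50 Fz 14.57 w 0.271
cap a8 now is up by 0.01 px, left 0.01 cc 0.997
cap a11 now is up by 0.00 px, left 0.01 cc 0.997
cap i12 now is up by 0.00 px, left 0.01 cc 0.998
plateR a8 now is up by 0.66 px, left -0.03 cc 0.939
plateR a11 now is up by 0.57 px, left -0.25 cc 0.987
plateR i12 now is up by 0.19 px, left -0.16 cc 0.991
plateF a8 now is up by 1.07 px, left -0.96 cc 0.835
plateF a11 now is up by 0.34 px, left -0.31 cc 0.988
plateF i12 now is up by -0.07 px, left -0.23 cc 0.992
tileF a8 now is up by 2.54 px, left -0.22 cc 0.931
tileF a11 now is up by 0.42 px, left -0.09 cc 0.992
tileF i12 now is up by 0.02 px, left -0.07 cc 0.997
tileR a8 now is up by 1.98 px, left -0.11 cc 0.925
tileR a11 now is up by 0.38 px, left 0.06 cc 0.992
tileR i12 now is up by 0.08 px, left -0.02 cc 0.994
column a8 now is up by -0.02 px, left -0.02 cc 0.998
column a11 now is up by -0.03 px, left -0.02 cc 0.999
column i12 now is up by -0.02 px, left -0.03 cc 0.999
```

Resistance has risen to 9.7 N from a free-running level of about 6.4 N, so the tile is on the head. My estimate is 110 to 120 N. That is within limits but above the 80 N target, so I'll ease back a few degrees, watching for the point where the backlash ends.

```bash
sed -i 's/r=.0747/r=.0755/; s/\.0872-p/.0880-p/' w.py; python3 w.py 4 -4
```

```text
t 18.00 ang 150.9 r 0.0757 z 0.0879  Ftan(resist) 7.14 Frad 2.22 Fz 12.46 w 0.274
[[-2, -5, 0], [-4.5, -9.5, 0], [-6, -14.5, 0], [-7.5, -19.5, 0]] end 166.9014750959696
```

>>> drive_tool --slide '[[-2,-5,0],[-4.5,-9.5,0],[-6,-14.5,0]]' --turn '[[0,0,0],[0,0,0],[0,0,0]]' --gripper '[0.1,0.1,0.1]'

```text
t: 18.3
eef_pos: [0.4796, -0.0183, 0.0883]
tool_rot: [0.706, -0.016, 0.709, 0.001]
contact_force: [3.3, 1.3, 5.8]
gripper_width: 0.272
```

```bash
python3 w.py 2 -4
```

```text
t 18.30 ang 163.0 r 0.0749 z 0.0883  Ftan(resist) -2.18 Frad -2.82 Fz 5.80 w 0.272
[[-2, -5, -0.5], [-3, -10, -0.5]] end 170.97415186233272
```

>>> drive_tool --slide '[[-2,-5,0],[-3,-7.5,0]]' --turn '[[0,0,0],[0,0,0]]' --gripper '[0.1,0.1]'

```text
t: 18.5
eef_pos: [0.4771, -0.0265, 0.0886]
tool_rot: [0.706, -0.015, 0.708, 0.0]
contact_force: [5.0, 0.7, 3.2]
gripper_width: 0.272
```

```bash
python3 w.py 2 -4
```

```text
t 18.50 ang 169.5 r 0.0753 z 0.0886  Ftan(resist) -1.61 Frad -4.82 Fz 3.22 w 0.272
[[-1, -5, -0.5], [-1.5, -10.5, -0.5]] end 177.5425653393836
```

>>> drive_tool --slide '[[-0.5,-4.5,-0.5],[-0.5,-6,-0.5]]' --turn '[[0,0,0],[0,0,0]]' --gripper '[0.1,0.1]'

```text
t: 18.7
eef_pos: [0.4763, -0.0324, 0.0882]
tool_rot: [0.706, -0.015, 0.708, 0.0]
contact_force: [-0.4, 2.3, 7.9]
gripper_width: 0.275
```

```bash
python3 w.py 2 -4
```

```text
t 18.70 ang 174.1 r 0.0753 z 0.0882  Ftan(resist) -2.28 Frad 0.62 Fz 7.91 w 0.275
[[-0.5, -5, 0], [-0.5, -10.5, 0]] end 182.08646324349417
```

>>> drive_tool --slide '[[-0.5,-4,0],[-0.5,-6,0]]' --turn '[[0,0,0],[0,0,0]]' --gripper '[0.1,0.1]'

```text
t: 18.9
eef_pos: [0.4759, -0.0377, 0.0884]
tool_rot: [0.706, -0.015, 0.708, 0.001]
contact_force: [-0.0, 3.1, 6.7]
gripper_width: 0.274
```

```bash
python3 w.py 2 -4; python3 - <<'E'
from h import *
import pickle
img=Cam("scene").img;pickle.dump(img,open("i14.pkl","wb"))
crop(img,235,185,310,250,8,"a14.png")
E
```

```text
t 18.90 ang 178.1 r 0.0754 z 0.0884  Ftan(resist) -3.09 Frad 0.11 Fz 6.68 w 0.274
[[0, -5.5, -0.5], [0.5, -10.5, -0.5]] end 186.12707449273253
```

View pics/a14.png

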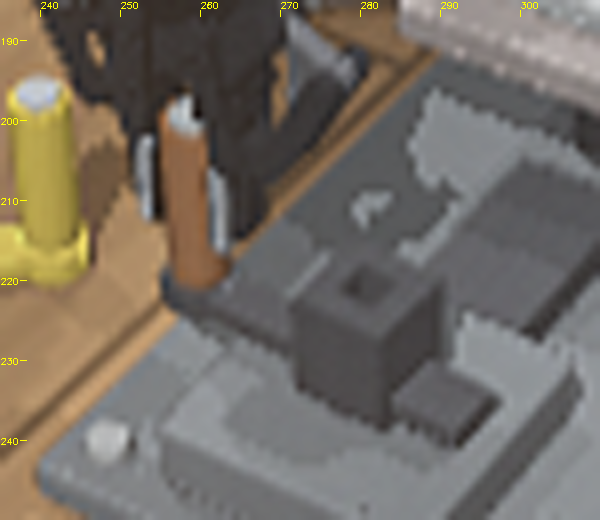

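The readings now agree on roughly 50 to 125 N in both directions of turn. I'll let go here and lift straight up.

>>> drive_tool --slide '[[0,0,0],[0,0,0],[0,0,0],[0,0,0],[0,0,30],[0,0,70],[0,0,110],[0,0,110]]' --turn '[[0,0,0],[0,0,0],[0,0,0],[0,0,0],[0,0,0],[0,0,0],[0,0,0],[0,0,0]]' --gripper '[0.6,0.6,0.6,0.6,0.6,0.6,0.6,0.6]'

```text
t: 19.75
eef_pos: [0.4789, -0.0378, 0.2031]
tool_rot: [0.709, -0.015, 0.705, 0.0]
contact_force: [0.5, 0.6, -0.2]
gripper_width: 0.601
```

>>> drive_tool --slide '[[-20,-45,10],[-40,-90,20],[-60,-135,20],[-70,-180,20],[-70,-220,20],[-70,-250,20],[-70,-250,20]]' --turn '[[0,0,0],[0,0,0],[0,0,0],[0,0,0],[0,0,0],[0,0,0],[0,0,0]]' --gripper '[0.6,0.6,0.6,0.6,0.6,0.6,0.6]'

```text
t: 20.45
eef_pos: [0.4072, -0.2921, 0.2223]
tool_rot: [0.709, -0.013, 0.706, -0.002]
contact_force: [0.0, 0.1, -0.4]
gripper_width: 0.602
```

```bash
python3 - <<'E'
from h import *
import pickle
np.set_printoptions(precision=4,suppress=True)
a=Cam("scene");b=Cam("top");pickle.dump((a.img,b.img),open("i15.pkl","wb"))
crop(a.img,235,130,350,250,6,"a15.png");crop(b.img,170,160,330,245,5,"b15.png")
o=bot.get_obs();print(o["t"],o["eef_pos"],o["contact_force"])
th=np.radians(178-4);S=[.5512,-.0405]
print("pred hub top/bottom,grip",a.proj([*S,.1]),a.proj([*S,.055]),b.proj([*S,.1]))
# ECC: initial images vs now, top part
i0=cv2.imread("pics/scene0.png");g0=cv2.cvtColor(i0,6).astype(np.float32);g1=cv2.cvtColor(a.img,6).astype(np.float32)
for k,(u0,v0,u1,v1) in {"cap":(312,138,330,152),"plate":(288,168,342,196),"plateR":(322,172,342,194),"plateF":(300,182,326,197),"tileF":(300,194,334,210),"column":(330,132,345,165)}.items():
    cc,W=cv2.findTransformECC(g1[v0:v1,u0:u1],g0[v0-6:v1+6,u0-6:u1+6],np.array([[1,0,6],[0,1,6]],np.float32),cv2.MOTION_TRANSLATION,(3,200,1e-6),None,3)
    print(k,"up %.2f left %.2f cc %.3f"%(W[1,2]-6,W[0,2]-6,cc))
E
```

```text
20.55 [ 0.4083 -0.2877  0.2223] [0.3095 1.1337 1.0189]
pred hub top/bottom,grip [[280.6301 219.661 ]] [[280.7229 231.1985]] [[298.7707 197.3911]]
cap up -0.01 left 0.01 cc 0.998
plate up 0.60 left 0.03 cc 0.906
plateR up 0.67 left -0.01 cc 0.912
plateF up 0.53 left -1.91 cc 0.790
tileF up 3.40 left -0.42 cc 0.914
column up 0.03 left -0.07 cc 0.998
```

View pics/a15.png

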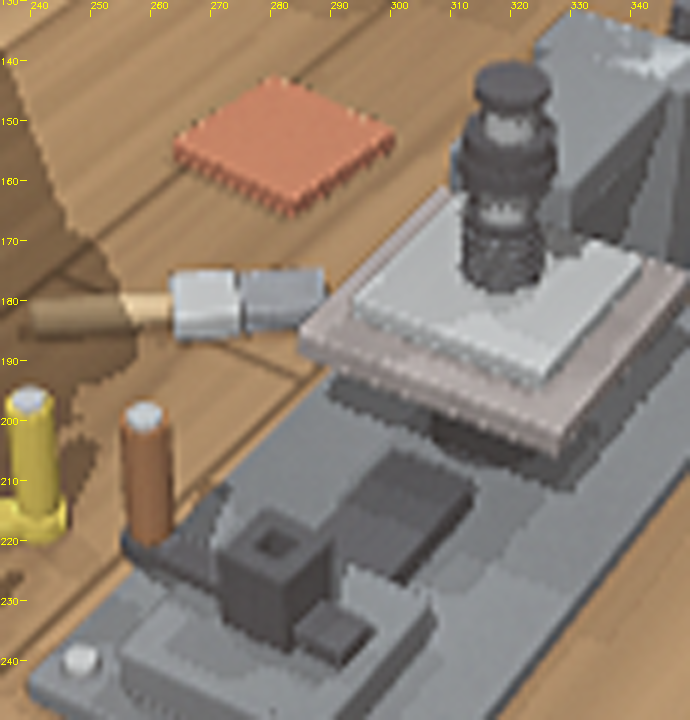

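View pics/b15.png

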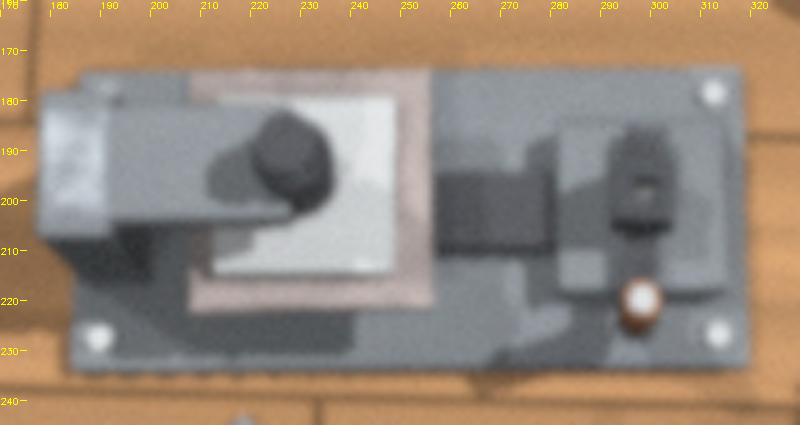

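The crank is seated with its grip at (258,199), and the tile is closed up under the plate. The ECC figure for the plate may be biased by the tile moving behind it. I'll check the plate's rise on its own edges.

```bash
python3 - <<'E'
from h import *
import pickle
a1,_=pickle.load(open("i15.pkl","rb"));i13=pickle.load(open("i13.pkl","rb"));i12=pickle.load(open("i12.pkl","rb"));i14=pickle.load(open("i14.pkl","rb"))
a=Cam("scene")
P=np.array([.546,.169,.11]);print("px/mm z",(a.proj(P)-a.proj(P+[0,0,.001])))
def full(fn,n,u,v):
    c=cv2.resize(cv2.imread(fn),(n,n),interpolation=cv2.INTER_AREA);f=np.zeros_like(a1);f[v:v+n,u:u+n]=c;return f
ims={"start":cv2.imread("pics/scene0.png"),"a8":full("pics/a8.png",130,220,130),"a11":full("pics/a11.png",90,260,130),"i12":i12,"i13":i13,"i14":i14,"now":a1,"now2":a.img}
G={k:cv2.cvtColor(v,6).astype(float) for k,v in ims.items()}
def edge(g,u,v,d):  # sub-pixel gradient centroid along column u around row v
    c=g[v-d:v+d+1,u];gr=np.abs(np.diff(c));i=int(gr.argmax())
    if i==0 or i==len(gr)-1:return np.nan
    y=gr[i-1:i+2];den=y[0]-2*y[1]+y[2]
    return v-d+.5+i+ (0 if den==0 else .5*(y[0]-y[2])/den)
# column profiles now at few columns
for u in(298,304,310,326,332):
    print(u,{k:G[k][160:212,u].astype(int)[::1].tolist() for k in("start","now")})
E
```

```text
px/mm z [[-0.01810757  0.2596454 ]]
298 {'start': [123, 127, 141, 146, 148, 148, 148, 145, 144, 144, 142, 144, 146, 147, 137, 167, 195, 184, 176, 177, 178, 193, 171, 152, 143, 101, 79, 137, 149, 144, 151, 154, 153, 152, 152, 136, 126, 129, 112, 91, 92, 93, 79, 116, 131, 131, 109, 89, 84, 85, 92, 93], 'now': [123, 130, 141, 147, 149, 149, 147, 146, 145, 144, 128, 164, 166, 158, 139, 184, 202, 186, 178, 178, 179, 179, 163, 149, 132, 149, 157, 155, 153, 152, 158, 138, 126, 130, 108, 92, 92, 94, 92, 88, 129, 142, 138, 138, 132, 130, 110, 89, 86, 86, 91, 93]}
304 {'start': [149, 147, 144, 145, 144, 143, 145, 146, 142, 170, 180, 177, 175, 175, 176, 177, 177, 178, 178, 180, 179, 178, 178, 192, 168, 151, 153, 104, 129, 147, 143, 140, 149, 155, 154, 171, 189, 153, 129, 135, 127, 96, 82, 83, 82, 103, 104, 89, 86, 87, 87, 87], 'now': [149, 147, 145, 143, 129, 169, 171, 160, 146, 179, 182, 177, 177, 177, 178, 179, 179, 179, 180, 180, 180, 179, 180, 197, 173, 150, 162, 148, 148, 168, 173, 176, 187, 153, 130, 135, 129, 97, 81, 83, 82, 79, 120, 132, 130, 114, 98, 88, 85, 87, 89, 86]}
310 {'start': 
[... 845 characters left out ...]
, 170, 184, 177, 171, 185, 189, 185, 184, 183, 185, 185, 185, 186, 188, 187, 187, 197, 206, 202, 146, 107, 128, 148, 155, 166, 170, 170, 170, 171, 156, 134, 129, 132, 106, 82, 79, 82, 79, 77, 118]}
332 {'start': [87, 87, 89, 90, 89, 80, 76, 79, 78, 77, 116, 121, 175, 186, 183, 182, 182, 183, 185, 184, 184, 186, 188, 202, 168, 126, 109, 89, 92, 143, 155, 149, 148, 147, 152, 156, 157, 156, 156, 174, 157, 113, 95, 93, 82, 79, 78, 94, 97, 92, 87, 127], 'now': [89, 87, 89, 91, 90, 81, 78, 79, 78, 91, 118, 182, 192, 186, 183, 183, 183, 183, 185, 184, 185, 185, 192, 198, 148, 109, 139, 151, 150, 149, 153, 157, 158, 163, 170, 172, 186, 134, 90, 99, 82, 77, 81, 81, 78, 93, 97, 94, 92, 130, 143, 140]}
```

```bash
python3 - <<'E'
from h import *
import pickle
a1,_=pickle.load(open("i15.pkl","rb"));i13=pickle.load(open("i13.pkl","rb"))
a=cv2.imread("pics/scene0.png");top=lambda u:(180+(u-294)*(193-183)/(323-294)) 
g=lambda i:cv2.cvtColor(i,6).astype(float)
def cross(G,u,r0,L):
    c=G[:,u]
    for r in range(int(r0),int(r0)+14):
        if c[r]>=L>c[r+1]:return r+(c[r]-L)/(c[r]-c[r+1])
    return np.nan
for nm,im in(("now",a1),("i13(max)",i13)):
    A,B=g(a),g(im)
    for name,us,f in(("front",range(297,322),lambda u:181+(u-297)*.33-2),("right",range(325,340),lambda u:189-(u-325)*1.0-3)):
        d=[cross(A,u,f(u),L)-cross(B,u,f(u),L) for u in us for L in(150,160,170)]
        d=np.array(d);d=d[np.isfinite(d)&(abs(d)<1.5)];print(nm,name,len(d),"mean up px %.2f med %.2f sem %.2f -> mm %.2f"%(d.mean(),np.median(d),d.std()/len(d)**.5*1.7,d.mean()/.26))
E
```

```text
now front 74 mean up px 0.30 med 0.19 sem 0.08 -> mm 1.15
now right 45 mean up px 0.27 med 0.28 sem 0.03 -> mm 1.04
i13(max) front 75 mean up px 0.31 med 0.22 sem 0.08 -> mm 1.19
i13(max) right 45 mean up px 0.27 med 0.28 sem 0.03 -> mm 1.04
```

The plate has risen about 1.1 mm, which at 80 N/mm is about 85 N. That agrees with the force readings, and the robot is clear of everything, so I'm handing in.

```bash
python3 -c "
from station import bot
o=bot.get_obs();print(o['t'],o['contact_force']);print(bot.hand_in())"
```

```text
20.6 [-0.56692572  0.0941203   0.12544606]
the job is handed in; nothing more can be done
None
```

I fitted the dark crank on the shaft and wound it clockwise about 1.3 turns until the tile bore on the head. I then eased it back slightly, let go and handed the job in at 20.6 s. My best estimate of the load on the head is about 85 N; no verdict was reported.

- **Seating:** when I fitted it, the hub stopped at the shoulder height to within about 0.5 mm, and the push-back rose from −4 to +8 N. The last pictures show it still down on the shaft.
- **Bearing force, by picture:** the head plate's own edges had risen 1.04 to 1.15 mm, which at 80 N/mm is 83 to 92 N. One edge's median was lower, and a whole-patch image match gave 0.6 px (about 2.3 mm). I set that match aside because the tile moving behind the plate distorts it.
- **Bearing force, by feel:** winding resistance rose from about 6.4 N to 9.7 N at the furthest point, which suggests about 110 to 120 N. These readings varied with speed and side load. I can't tell whether easing back turned the shaft or only took up play, as the pictures showed no change.
- **Surroundings:** the robot stood clear, with contact readings near zero. I steered clear of the tile, head and bystanders and saw nothing moved in the last views. I did not measure the bystanders' positions at the end.

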